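# Shim the rocking stirrer

### The arm

A 6-joint arm with a two-finger parallel gripper is mounted at the origin on a cart in front of the work surface, level with it; the furniture and walls round the work are solid. World frame = base frame: x ahead of the robot, y to its left, z up, the work surface at z = 0. Lengths are in m, angles in rad, forces in N, time in s.
With the tool pointing down it reaches from about 0.4 to 0.925 m from the base axis. Payload 12.5 kg.
Tool frame: the origin (TCP) lies at the very end of the fingers, on their centre line; the grasp point (between the pads) lies 19 mm behind it (arm.pinch_z is the distance from the TCP to the grasp point, in m); z points along the fingers, y is the line along which they close (so a half turn about z gives the same grasp; the last joint's range is limited). The gripper opens to 95 mm and grips with 3 to 60 N. Pads are 20 mm wide; open, the fingers measure 119 mm over their backs; the gripper's body (75 mm by 180 mm) begins 59 mm behind the grasp point.
Start: joints at [-1.37, 0.491, 1.559, -0, 1.092, -0.106], TCP at [0.189, -0.596, 0.215] pointing down, gripper open.
Joint ranges: [-3.1, 3.1], [-0.84, 2.19], [0.05, 2.79], [-1.13, 4.28], [0.06, 2.93], [-2.69, 2.69]. Speed limits (rad/s): [2.22, 2.22, 2.79, 3.14, 3.14, 3.14].

### API

Orientations are given as a rotation vector (axis times angle).
In Python, from workcell import arm, cams gives the robot as it stands. The module is installed in compiled form; this text tells all that it offers.
- The arm moves only by the tool play_rows, never from a script. Its argument "targets" is one flat list of numbers, 5 for each row, row after row: the shift along the tool's x, y, z in mm, then the turn about the tool's z in degrees, then the finger opening in mm, from 0 to 95.1. In form: [tx, ty, tz, yaw, grip, tx, ty, tz, yaw, grip, ...]. A call has 1 to 20 rows; each row is the pose to reach, as a shift and turn from the pose commanded when the call began, along the tool's axes at that moment; what a row does not reach only later rows make up. A row lasts 1/10 s, in which the tool goes at most 50 mm and 8.59 degrees, less where a joint would pass 70% of its speed; a pose out of reach is approached as far as the arm can. A call with a gripper value outside its range is refused whole. The fingers move at their own pace and stop on an object; "squeeze" is the grip in N (left out, the last holds). Time passes only in rows, so rows that repeat a pose let the fingers close. It gives the time, the measured TCP pose, the force, the opening and the grip force at its end, in the units of the state.
- arm.observe(): the state, without advancing time (a new reading comes with each control period).
- cams.get_image(name): name is "side" or "top" or "wrist"; returns a dict with "color" (480x640x3 uint8, red, green, blue), "intrinsics" (3x3 intrinsics, pixels), "origin" and "rotation" of the camera in the world. Camera axes: x right, y down, z forward; pixel columns grow to the right and rows downward; lengths in m; the calibration is good to about 2 mm. A picture is of the moment at which its call begins. There is no depth.
- arm.close_job(): hands the job in; it is judged then, once.
The state is a dict: "t": time; "qpos": joint angles; "dq": joint speeds; "joint_torque": joint torques, N m; "tool_pos": TCP position; "tool_rot": TCP orientation; "ft_force": force on the tool from outside, world axes, zero at the start; "moment": the same for the moment, N m; "width": finger opening in m; "finger_force": force on a finger pad.
Only numpy, scipy, OpenCV 4.12 (cv2) and the standard library are available. Lean on these libraries where they do the work, as an engineer would, in place of code of your own. Each camera call takes 0.05 s, during which the arm holds its last target. There are 200 camera calls.

### The job

The magnetic stirrer rocks because its front right foot is too short to reach the bench. Push the yellow wedge, thin edge first, under that foot with the fingertips until it is snug and carries the foot, but not so far that it tips the stirrer; then press down on the stirrer's top right above that foot to check that the corner no longer dips, and let go. Do not pick anything up, do not shove the stirrer out of its place, and leave the other things where they stand.

Things in the scene. Friction and masses are not known exactly. Their poses are not given: they have to be found in the camera images.
- stirrer: low white magnetic stirrer, loose, about 2.5 kg, rubber feet; housing 140 (x) x 190 (y) mm, underside 26 and flat top 66 mm above the bench; a round plate (115 mm across, centre x +6, y +10 mm) stands 6 mm higher. Origin on the bench under its centre, x to its back, y to its left, z up; front panel faces -x. Feet at x +-50, y +-75 mm: it stands level on three, the front right one hangs free
- short_foot (a joint): how far the short front right foot is screwed in, m: while the stirrer is level its sole hangs 5 mm plus this value (5 to 10 mm in all) above the bench. It is seized and keeps this value
- foot_sole (a point): lowest point, in the middle, of the short foot's domed rubber sole (25 mm across, front right foot, x -50, y -75 mm on the stirrer)
- corner_top (a point): point on the flat housing top right above the short foot, 20 mm in from the front and right edges: where to press; flat for 15 mm all round. Unsupported, this corner dips at about 4 N until the foot meets the bench (3 to 7 degrees)
- shim: yellow smooth hard plastic wedge, loose, 60 g, 125 long, 60 mm wide, flat on the bench before the short foot. Origin at the middle of its thin edge, on the bench; x points out of the thin edge, the way to push; z up. 2 mm thick at the thin edge, it rises 0.12 mm per mm to 13.4 mm at x -95; from there to x -125 a heel block 26 mm high with an upright back face
- shim_heel (a point): middle of the wedge's upright back face (60 mm wide, 26 mm high), 13 mm above the bench: where to push. The wedge slides at under 0.5 N; bearing on the foot it needs 2 N (just snug) to 12 N (far too deep), and each further 10 mm raises the foot by 1.2 mm
- cup_orange: specimen cup with orange screw cap, 44 mm across, 53 mm high, loose, standing before the left half of the stirrer; leave it alone. Origin at the centre of its underside.
- decapper: orange hand decapper, 35 mm across, 70 mm high, loose, standing to the right of the stirrer; leave it alone
- scanner: dark hand scanner, 88 x 207 x 54 mm, loose, lying at the front right; leave it alone
- wipe_pack: pale blue pack of wipes, 112 x 75 x 41 mm, loose, lying at the front right; leave it alone

How it is judged:
On the way, in this order (a step that is already met when the one before it is completed fails the run):
1. the wedge has been pushed under the short foot and carries it, the stirrer level (contact force between shim and stirrer above 0.5 N and x of foot_sole in the frame of shim below -0.015 m and angle between stirrer's own z axis and vertical below 0.018 rad), for 0.2 s.
2. the fingers press down on the corner within 30 mm of the point above the foot (5 N or more) and it does not dip (contact force between the fingers and stirrer above 5 N and horizontal distance between the grasp point and corner_top below 0.03 m and contact force between the fingers and shim below 0.2 N and angle between stirrer's own z axis and vertical below 0.018 rad), for 0.2 s.
At the end, for the whole second after the job is handed in: The wedge lies flat on the bench under the short foot and carries load from it (over 0.3 N); the stirrer stands within 0.018 rad (1 degree) of level, within 15 mm of where it stood, and everything is at rest (contact force between shim and stirrer above 0.3 N and x of foot_sole in the frame of shim between -0.095 and -0.015 m and y of foot_sole in the frame of shim between -0.029 and 0.029 m and angle between shim's own z axis and vertical below 0.03 rad and angle between stirrer's own z axis and vertical below 0.018 rad and distance of stirrer from where it was at the start of the episode below 0.015 m and linear speed of each of stirrer, shim below 0.01 m/s); the robot touches nothing.
It fails at once if the wedge is picked up (12 mm or more off the bench at either end) (height (world z) of shim above 0.012 m or height (world z) of shim_heel above 0.025 m).
It fails at once if the stirrer is lifted (12 mm) or tipped (0.2 rad) (height (world z) of stirrer above 0.012 m or angle between stirrer's own z axis and vertical above 0.2 rad).
It fails at once if the stirrer is shoved more than 30 mm from its place (distance of stirrer from where it was at the start of the episode above 0.03 m).
It fails at once if another thing is moved by more than 15 mm (distance of any of cup_orange, decapper, scanner, wipe_pack from where it was at the start of the episode above 0.015 m).
It also fails if it takes over 48 s, if anything falls off the work surface, if the arm or the gripper's body presses on something with over 40 N, if the wrist force passes 120 N, or if a joint passes its speed limit or range.

## Working session

There is one attempt and no reset: what is moved stays moved. The work goes in short steps, Python scripts to look and compute and a tool call to move; the robot and the scene stay as the last step left them, time stands still between calls to the robot, and variables do not carry over. Pictures are saved under pics/ and viewed, at most 10 in all, crops included, and the job is handed in when it is done.

Besides the shell and the picture viewer there is one more tool, called after "Request:" in YAML: its name, and indented under it one key for each argument. play_rows: Moves the arm, as the interface text tells. Its arguments: {"type":"object","properties":{"targets":{"type":"array"},"squeeze":{"type":"number"}},"required":["targets"]}

```bash
mkdir -p pics
python3 - <<'E'
from workcell import arm, cams
import cv2,pickle
s=arm.observe()
for k in("t","tool_pos","tool_rot","ft_force","width"):print(k,s[k])
for n in("side","top"):
    d=cams.get_image(n);pickle.dump(d,open(n+"0.pkl","wb"))
    cv2.imwrite(f"pics/{n}0.png",d["color"][:,:,::-1]);print(n,d["intrinsics"],d["origin"],d["rotation"])
E
```

```text
t 0.0
tool_pos [ 0.18872479 -0.59555881  0.21406811]
tool_rot [-3.10361178e+00 -4.79885473e-01  8.63479026e-05]
ft_force [-0.04793252  0.28461891  0.4786843 ]
width 0.09500198112738985
side [[439.92353167   0.         325.34983724]
 [  0.         439.92353167 240.60696905]
 [  0.           0.           1.        ]] [0.57821564 0.9008205  0.65615832] [-0.07586782 -2.79644695  1.38306314]
top [[454.97295247   0.         327.44470502]
 [  0.         454.97295247 237.62774415]
 [  0.           0.           1.        ]] [0.34743619 0.14950247 1.12030699] [-2.14347869  2.09713439 -0.16130558]
```

View pics/top0.png

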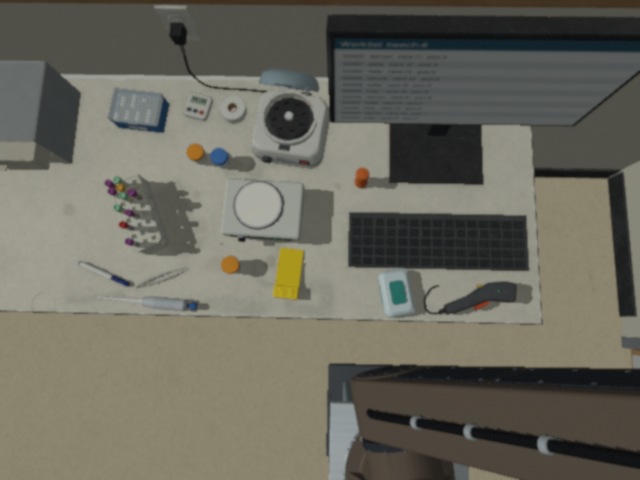

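View pics/side0.png

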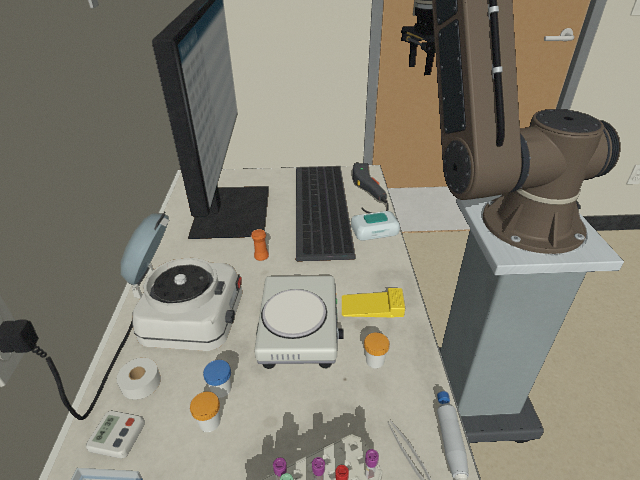

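The top view shows the stirrer at about (262,210), the wedge from (290,250) to (287,298) with its heel towards the robot, and the cup at (230,265). The side view agrees. I'll zoom in for the corners.

```bash
cat > h.py <<'E'
import numpy as np,cv2
from scipy.spatial.transform import Rotation as R
def px2w(d,uv,z):
    uv=np.atleast_2d(uv).astype(float);K=d["intrinsics"];M=R.from_rotvec(d["rotation"]).as_matrix() if np.shape(d["rotation"])==(3,) else d["rotation"]
    r=np.c_[uv,np.ones(len(uv))]@np.linalg.inv(K).T@M.T
    o=np.array(d["origin"]);return o+r*((z-o[2])/r[:,2])[:,None]
def w2px(d,P):
    return cv2.projectPoints(np.atleast_2d(P).astype(float),*(lambda M:(cv2.Rodrigues(M.T)[0],-M.T@np.array(d["origin"])))(R.from_rotvec(d["rotation"]).as_matrix()),d["intrinsics"],None)[0][:,0]
E
python3 - <<'E'
import pickle,cv2,numpy as np
from h import *
a=pickle.load(open("top0.pkl","rb"));b=pickle.load(open("side0.pkl","rb"))
A=a["color"][165:305,215:315,::-1];B=b["color"][265:375,250:415,::-1]
A=cv2.resize(A,None,fx=4,fy=4,interpolation=2);B=cv2.resize(B,None,fx=2.4,fy=2.4,interpolation=2)
im=np.zeros((560,800,3),np.uint8);im[:,:400]=A;im[:B.shape[0],402:402+B.shape[1]]=B
cv2.imwrite("pics/z.png",im)
for d in(a,b):
    hsv=cv2.cvtColor(d["color"],cv2.COLOR_RGB2HSV);m=cv2.inRange(hsv,(22,150,90),(34,255,255))
    n,l,s,c=cv2.connectedComponentsWithStats(m);i=1+s[1:,4].argmax()
    p=np.argwhere(l==i)[:,::-1].astype(np.float32);print(s[i],c[i],cv2.boxPoints(cv2.minAreaRect(p)).tolist())
print(px2w(a,[[289,250],[287,298]],0.0))
E
```

```text
[ 274  248   29   51 1151] [288.41355343 273.46915725] [[272.89996337890625, 295.6999816894531], [279.8399658203125, 247.11997985839844], [303.91998291015625, 250.55996704101562], [296.97998046875, 299.13995361328125]]
[ 342  288   63   29 1511] [374.31105228 304.06750496] [[342.0, 288.0], [404.0, 288.0], [404.0, 316.0], [342.0, 316.0]]
[[0.51072098 0.27178725 0.        ]
 [0.39194995 0.27214704 0.        ]]
```

View pics/z.png

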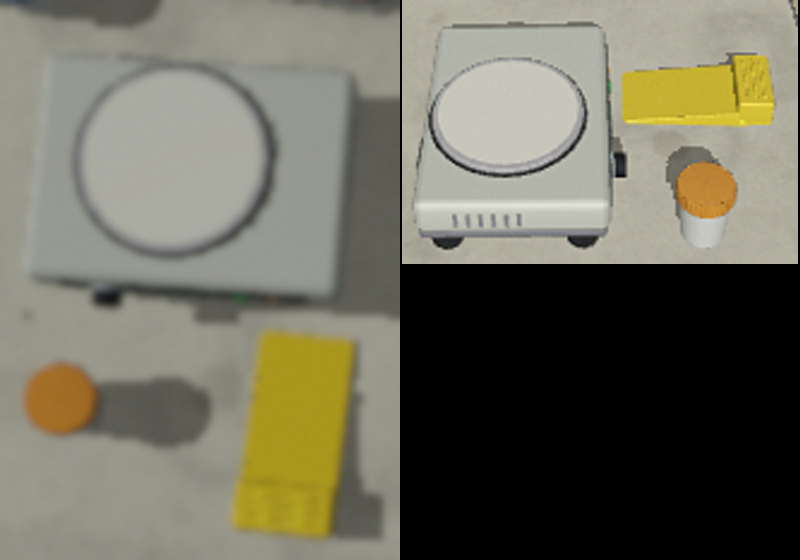

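The zoomed picture gives clear corners: the stirrer's housing top and the wedge's thin edge and heel. I'll fit planar poses from both views.

Run:
```python
import pickle
from h import *
from scipy.optimize import least_squares
a=pickle.load(open("top0.pkl","rb"));b=pickle.load(open("side0.pkl","rb"))
T=lambda p:(np.array(p)+.5)/4-.5+[215,165]
S=lambda p:(np.array(p)-[402,0]+.5)/2.4-.5+[250,265]
def fit(ms,g):
    def f(q):
        c,s=np.cos(q[2]),np.sin(q[2]);r=[]
        for d,P,uv in ms:
            P=np.array(P);W=np.c_[q[0]+c*P[:,0]-s*P[:,1],q[1]+s*P[:,0]+c*P[:,1],P[:,2]]
            r.append(w2px(d,W)-uv)
        return np.vstack(r).ravel()
    o=least_squares(f,g);return o.x,np.round(f(o.x).reshape(-1,2),1).tolist()
h=.066
top=[(a,[[.07,.095,h],[.07,-.095,h],[-.07,-.095,h],[-.07,.095,h]],T([[48,59],[352,72],[335,297],[30,278]]))]
sid=[(b,[[.07,-.095,h],[-.07,-.095,h]],S([[440,27],[605,27]]))]
wt=[(a,[[0,.03,.002],[0,-.03,.002],[-.125,.03,.026],[-.125,-.03,.026]],T([[262,332],[353,340],[233,525],[329,533]]))]
ws=[(b,[[0,-.03,.002],[0,.03,.002],[-.095,-.03,.026],[-.125,-.03,.026]],S([[622,74],[624,123],[735,57],[769,57]]))]
for n,l,g in(("st t",top,[.6,.3,0]),("st ts",top+sid,[.6,.3,0]),("w t",wt,[.5,.27,0]),("w s",ws,[.5,.27,0]),("w ts",wt+ws,[.5,.27,0])):
    q,r=fit(l,g);print(n,q.round(4),r)
    if n[0]=='s':
        c,s=np.cos(q[2]),np.sin(q[2]);print(" foot",q[:2]+np.array([[c,-s],[s,c]])@[-.05,-.075])
print("cup",px2w(a,T([61,399]),.053))
```

```text
st t [ 0.6001  0.3321 -0.0332] [[-0.9, -1.1], [1.3, -0.5], [1.7, 0.5], [-2.1, 1.0]]
 foot [0.54764836 0.25884472]
st ts [ 0.5999  0.3334 -0.0376] [[-1.3, -1.2], [0.9, -0.3], [1.0, 0.7], [-2.7, 0.9], [-0.7, -0.9], [0.3, -1.8]]
 foot [0.54712782 0.26033223]
w t [ 0.5162  0.2655 -0.0723] [[-0.5, -1.0], [0.6, -0.8], [-0.5, 0.6], [0.4, 1.0]]
w s [ 0.5126  0.2669 -0.0898] [[0.6, -0.2], [-0.5, 0.6], [-0.3, -0.4], [0.2, -0.0]]
w ts [ 0.514   0.266  -0.0832] [[-0.8, -0.2], [0.4, 0.3], [-1.3, 1.4], [-0.4, 2.0], [-0.2, -0.5], [-1.1, 0.2], [-1.1, -0.9], [-0.7, -0.6]]
cup [[0.46571972 0.40494814 0.053     ]]
```

Request:
play_rows:
  targets: [275, -171, 0, 8, 32, 275, -171, 0, 8, 32, 275, -171, 0, 8, 32, 275, -171, 0, 8, 32, 275, -171, 0, 8, 32, 275, -171, 0, 8, 32, 275, -171, 0, 8, 32, 476, -474, 0, 22, 32, 476, -474, 0, 22, 32, 476, -474, 0, 22, 32, 476, -474, 0, 22, 32, 476, -474, 0, 22, 32, 476, -474, 0, 22, 32, 476, -474, 0, 22, 32, 476, -474, 0, 22, 32, 476, -474, 0, 22, 32]

```text
t: 1.7
tool_pos: [0.4996, 0.0019, 0.2144]
tool_rot: [-3.139, 0.116, 0.001]
ft_force: [0.6, -0.1, 0.5]
width: 0.032
finger_force: 0.0
```

Request:
play_rows:
  targets: [-165, -265, 0, 0, 32, -165, -265, 0, 0, 32, -165, -265, 0, 0, 32, -165, -265, 0, 0, 32, -165, -265, 0, 0, 32, -165, -265, 0, 0, 32, -165, -265, 0, 0, 32, -165, -265, 100, 0, 32, -165, -265, 100, 0, 32, -165, -265, 100, 0, 32]

```text
t: 2.7
tool_pos: [0.3535, 0.2745, 0.1104]
tool_rot: [3.134, -0.122, -0.013]
ft_force: [-0.5, -1.1, 0.4]
width: 0.0317
finger_force: 0.0
```

Run:
```python
from workcell import arm, cams
import cv2,numpy as np
s=arm.observe()
print(s["tool_pos"],s["tool_rot"],s["ft_force"])
w=cams.get_image("wrist");t=cams.get_image("top")
A=cv2.resize(w["color"],(400,300));B=cv2.resize(t["color"][190:320,200:360],(400,325))
im=np.zeros((325,800,3),np.uint8);im[:300,:400]=A;im[:,400:]=B
cv2.imwrite("pics/w1.png",im[:,:,::-1])
```

```text
[0.35348925 0.27450276 0.1103938 ] [ 3.13387688 -0.12222493 -0.0127771 ] [-0.50200387 -1.14588677  0.41558331]
```

View pics/w1.png

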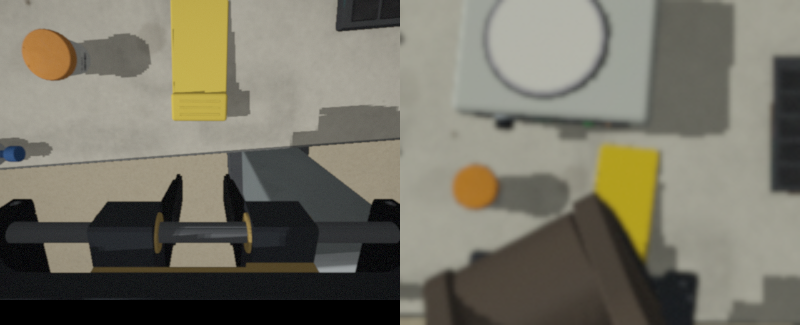

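The wrist view shows the wedge heel (172–227, rows 93–121) straight ahead and parallel to the tool. The fingers are about centred on it, and the bench edge lies between them and the heel. I'll descend behind the heel.

Request:
play_rows:
  targets: [0, 0, 50, 0, 32, 0, 0, 85, 0, 32, 0, 0, 105, 0, 32, 0, 0, 105, 0, 32, 0, 0, 105, 0, 32, 0, 0, 105, 0, 32]

```text
t: 3.4
tool_pos: [0.3565, 0.2772, 0.0116]
tool_rot: [-3.138, 0.121, -0.005]
ft_force: [0.6, 0.6, 0.7]
width: 0.032
finger_force: 0.0
```

Request:
play_rows:
  targets: [8, 0, 2, 0, 32, 14, 0, 2, 0, 32, 20, 0, 2, 0, 32, 24, 0, 2, 0, 32, 28, 0, 2, 0, 32, 32, 0, 2, 0, 32, 36, 0, 2, 0, 32, 40, 0, 2, 0, 32, 44, 0, 2, 0, 32, 48, 0, 2, 0, 32, 52, 0, 2, 0, 32, 56, 0, 2, 0, 32, 60, 0, 2, 0, 32, 63, 0, 2, 0, 32, 66, 0, 2, 0, 32, 68, 0, 2, 0, 32, 70, 0, 2, 0, 32, 70, 0, 2, 0, 32, 70, 0, 2, 0, 32]

```text
t: 5.3
tool_pos: [0.4251, 0.2713, 0.0076]
tool_rot: [3.139, -0.121, -0.0]
ft_force: [-0.1, -0.5, -0.6]
width: 0.0317
finger_force: 0.0
```

Run:
```python
from workcell import arm, cams
import cv2,numpy as np,pickle
s=arm.observe()
print(s["tool_pos"],s["ft_force"])
w=cams.get_image("wrist");t=cams.get_image("side");pickle.dump(t,open("side1.pkl","wb"))
A=cv2.resize(w["color"],(400,300));B=cv2.resize(t["color"][265:375,250:410],(400,275))
im=np.zeros((300,800,3),np.uint8);im[:300,:400]=A;im[:275,400:]=B
cv2.imwrite("pics/w2.png",im[:,:,::-1])
```

```text
[0.4250773  0.27129152 0.00756919] [-0.10381419 -0.47265107 -0.59079196]
```

View pics/w2.png

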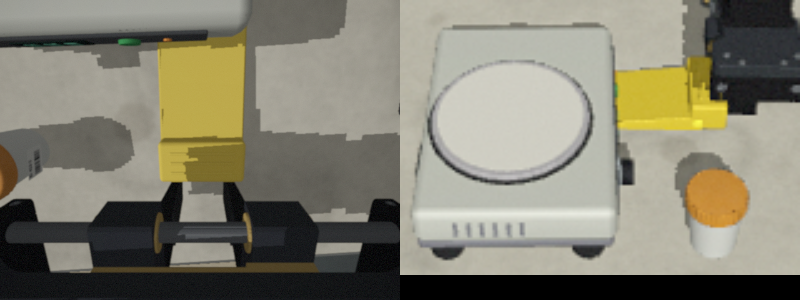

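The wedge is straight, its thin edge is entering under the stirrer, and the fingers are on its back face. I'll keep pushing in small steps and watch the force.

Request:
play_rows:
  targets: [3, 0, 0, 0, 32, 6, 0, 0, 0, 32, 9, 0, 0, 0, 32, 12, 0, 0, 0, 32, 12, 0, 0, 0, 32, 12, 0, 0, 0, 32]

```text
t: 6.0
tool_pos: [0.4371, 0.2703, 0.0076]
tool_rot: [3.139, -0.121, 0.0]
ft_force: [-1.2, -1.0, -0.7]
width: 0.0321
finger_force: 0.0
```

Request:
play_rows:
  targets: [3, 0, 0, 0, 32, 6, 0, 0, 0, 32, 8, 0, 0, 0, 32, 8, 0, 0, 0, 32, 8, 0, 0, 0, 32]

```text
t: 6.5
tool_pos: [0.4451, 0.2697, 0.0076]
tool_rot: [3.139, -0.121, 0.0]
ft_force: [0.4, -0.3, 0.4]
width: 0.0318
finger_force: 0.0
```

Request:
play_rows:
  targets: [3, 0, 0, 0, 32, 5, 0, 0, 0, 32, 5, 0, 0, 0, 32, 5, 0, 0, 0, 32]

```text
t: 6.9
tool_pos: [0.4501, 0.2694, 0.0076]
tool_rot: [3.139, -0.121, 0.0]
ft_force: [-0.4, 0.2, -0.2]
width: 0.0316
finger_force: 0.0
```

Request:
play_rows:
  targets: [2, 0, 0, 0, 32, 4, 0, 0, 0, 32, 4, 0, 0, 0, 32]

```text
t: 7.2
tool_pos: [0.4544, 0.2691, 0.0076]
tool_rot: [-3.139, 0.121, -0.0]
ft_force: [0.4, 0.3, 0.3]
width: 0.0318
finger_force: 0.0
```

Request:
play_rows:
  targets: [2, 0, 0, 0, 32, 4, 0, 0, 0, 32, 4, 0, 0, 0, 32]

```text
t: 7.5
tool_pos: [0.4583, 0.2688, 0.0076]
tool_rot: [-3.139, 0.121, -0.0]
ft_force: [-0.2, 0.1, -0.0]
width: 0.0318
finger_force: 0.0
```

Request:
play_rows:
  targets: [2, 0, 0, 0, 32, 4, 0, 0, 0, 32, 4, 0, 0, 0, 32]

```text
t: 7.8
tool_pos: [0.4623, 0.2685, 0.0076]
tool_rot: [-3.139, 0.121, -0.0]
ft_force: [0.4, -0.0, -0.1]
width: 0.0321
finger_force: 0.0
```

Request:
play_rows:
  targets: [2, 0, 0, 0, 32, 3, 0, 0, 0, 32, 3, 0, 0, 0, 32]

```text
t: 8.1
tool_pos: [0.4651, 0.2682, 0.0076]
tool_rot: [3.139, -0.121, 0.0]
ft_force: [-0.0, 0.4, 0.1]
width: 0.0317
finger_force: 0.0
```

Request:
play_rows:
  targets: [2, 0, 0, 0, 32, 3, 0, 0, 0, 32, 3, 0, 0, 0, 32]

```text
t: 8.4
tool_pos: [0.4677, 0.2679, 0.0075]
tool_rot: [3.139, -0.121, -0.001]
ft_force: [-3.8, 0.5, 1.6]
width: 0.0319
finger_force: 1.4
```

Request:
play_rows:
  targets: [2, 0, 0, 0, 32, 3, 0, 0, 0, 32, 3, 0, 0, 0, 32]

```text
t: 8.7
tool_pos: [0.4704, 0.2676, 0.0075]
tool_rot: [3.139, -0.121, -0.002]
ft_force: [-4.7, -0.6, 3.3]
width: 0.032
finger_force: 2.6
```

Request:
play_rows:
  targets: [0, 0, 0, 0, 32, 0, 0, 0, 0, 32, 0, 0, 0, 0, 32]

```text
t: 9.0
tool_pos: [0.4703, 0.2676, 0.0075]
tool_rot: [3.139, -0.121, -0.002]
ft_force: [-5.5, 1.0, 1.6]
width: 0.0319
finger_force: 2.5
```

Request:
play_rows:
  targets: [-5, 0, 0, 0, 32, -15, 0, 0, 0, 32, -25, 0, 0, 0, 32, -30, 0, 0, 0, 32, -30, 0, 0, 0, 32, -30, 0, -40, 0, 32, -30, 0, -80, 0, 0, -30, 0, -100, 0, 0, -30, 0, -100, 0, 0, -30, 0, -100, 0, 0]

```text
t: 10.0
tool_pos: [0.4412, 0.2701, 0.1076]
tool_rot: [-3.139, 0.121, -0.001]
ft_force: [0.2, -1.2, -0.2]
width: 0.0054
finger_force: 0.0
```

Run:
```python
from workcell import arm, cams
import cv2,numpy as np,pickle
s=arm.observe()
print(s["tool_pos"],s["tool_rot"],s["ft_force"])
w=cams.get_image("wrist");t=cams.get_image("side");pickle.dump(t,open("side2.pkl","wb"));pickle.dump(w,open("w2.pkl","wb"))
A=cv2.resize(w["color"],(400,300));B=cv2.resize(t["color"][265:375,250:410],(400,275))
im=np.zeros((300,800,3),np.uint8);im[:300,:400]=A;im[:275,400:]=B
cv2.imwrite("pics/w3.png",im[:,:,::-1])
```

```text
[0.4411799  0.27009186 0.10755095] [-3.13899965e+00  1.21207012e-01 -1.20086450e-03] [ 0.22997432 -1.22614802 -0.20827974]
```

View pics/w3.png

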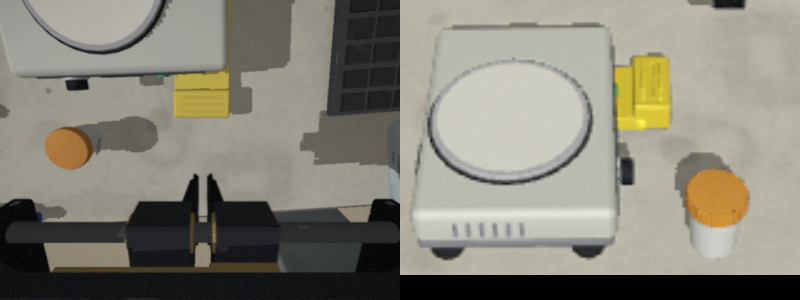

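The wedge is snug: only its heel shows in front of the stirrer, and the stirrer sits level in its place. Next I press on the corner.

Request:
play_rows:
  targets: [40, 1, 0, 0, 0, 80, 2, 0, 0, 0, 107, 3, 0, 0, 0, 107, 3, 0, 0, 0, 107, 3, 20, 0, 0, 107, 3, 34, 0, 0, 107, 3, 38, 0, 0, 107, 3, 38, 0, 0, 107, 3, 38, 0, 0]

```text
t: 11.0
tool_pos: [0.5475, 0.259, 0.0699]
tool_rot: [3.139, -0.121, 0.0]
ft_force: [-0.2, 0.0, -0.3]
width: 0.0005
finger_force: 0.0
```

Request:
play_rows:
  targets: [0, 0, 1, 0, 0, 0, 0, 2, 0, 0, 0, 0, 3, 0, 0, 0, 0, 3, 0, 0]

```text
t: 11.4
tool_pos: [0.5475, 0.2588, 0.0666]
tool_rot: [3.139, -0.121, 0.0]
ft_force: [0.2, 0.2, -0.1]
width: 0.0002
finger_force: 0.0
```

Request:
play_rows:
  targets: [0, 0, 0.5, 0, 0, 0, 0, 1, 0, 0, 0, 0, 1, 0, 0]

```text
t: 11.7
tool_pos: [0.5476, 0.2589, 0.0662]
tool_rot: [-3.139, 0.121, -0.001]
ft_force: [-2.6, -1.1, 7.6]
width: 0.0005
finger_force: 3.2
```

Request:
play_rows:
  targets: [0, 0, 0.3, 0, 0, 0, 0, 0.3, 0, 0, 0, 0, 0.3, 0, 0, 0, 0, 0.3, 0, 0, 0, 0, 0.3, 0, 0]

```text
t: 12.2
tool_pos: [0.5476, 0.2588, 0.0661]
tool_rot: [-3.139, 0.121, -0.001]
ft_force: [-2.3, -1.0, 8.7]
width: 0.0004
finger_force: 4.6
```

The corner holds 8.7 N with no dip (z = 0.066). Letting go.

Request:
play_rows:
  targets: [0, 0, -3, 0, 0, 0, 0, -10, 0, 0, 0, 0, -30, 0, 0, 0, 0, -70, 0, 0, -50, 0, -110, 0, 0, -100, 0, -120, 0, 0, -130, 0, -120, 0, 0, -130, 0, -120, 0, 0, -130, 0, -120, 0, 0, -130, 0, -120, 0, 0, -130, 0, -120, 0, 0]

```text
t: 13.3
tool_pos: [0.4188, 0.2688, 0.185]
tool_rot: [3.139, -0.122, -0.0]
ft_force: [-0.4, 1.2, -0.9]
width: 0.0005
finger_force: 0.0
```

Run:
```python
from workcell import arm, cams
import cv2,numpy as np,pickle
s=arm.observe()
print(s["tool_pos"],s["ft_force"])
w=cams.get_image("wrist");t=cams.get_image("side")
b=pickle.load(open("side2.pkl","rb"))
c=lambda d:d["color"][265:375,250:410]
print(np.abs(c(t).astype(int)-c(b)).mean())
A=cv2.resize(w["color"],(400,300));B=cv2.resize(c(t),(400,275));C=cv2.resize(c(pickle.load(open("side0.pkl","rb"))),(400,275))
im=np.zeros((580,800,3),np.uint8);im[:300,:400]=A;im[:275,400:]=B;im[300:575,400:]=C
cv2.imwrite("pics/w4.png",im[:,:,::-1])
```

```text
[0.41879907 0.26876082 0.18495634] [-0.40034045  1.18266918 -0.89544996]
2.538560606060606
```

View pics/w4.png

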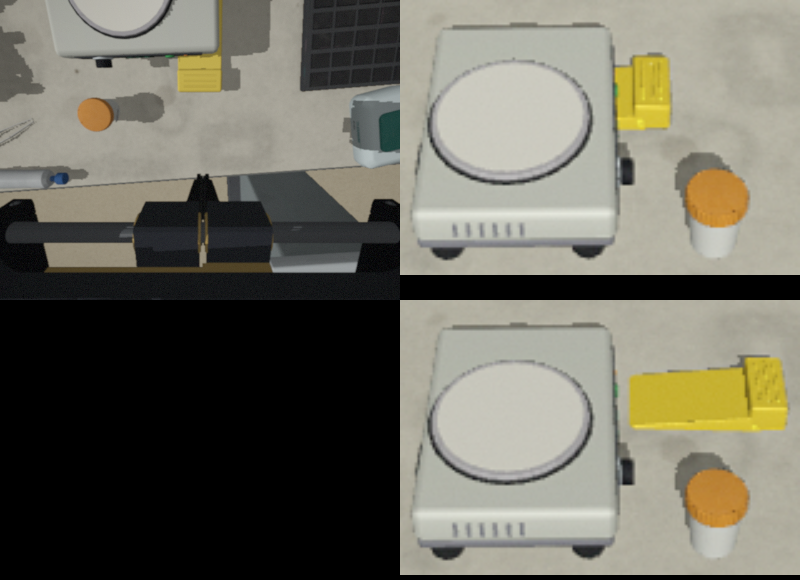

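The stirrer and cup are where they started, and the wedge is seated straight and hasn't shifted since the press. The arm is clear of everything.

```bash
python3 -c "
from workcell import arm
print(arm.close_job())"
```

```text
the job is handed in; nothing more can be done
None
```

The wedge is pushed snug under the short foot (about 5 N), the corner held a press of about 8.7 N without dipping, the arm is clear, and the job is handed in; no verdict came back.

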